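# Hang the electric screwdriver on the spring-balanced arm

## Robot

A 7-joint arm with a two-finger parallel gripper is mounted at the origin on the work surface; the furniture and walls round the work are solid. World frame = base frame: x ahead of the robot, y to its left, z up, the work surface at z = 0. Lengths are in m, angles in rad, forces in N, time in s.
With the tool pointing down it reaches from about 0.4 to 0.75 m from the base axis. Payload 19.5 kg.
Tool frame: the origin (TCP) lies at the centre of the arm's flange, where the gripper is bolted on; the fingertips stand 173 mm ahead of it and the grasp point (between the pads) lies 155 mm ahead of it (env.grasp_offset is the distance from the TCP to the grasp point, in m); z points along the fingers, y is the line along which they close (so a half turn about z gives the same grasp; the last joint's range is limited). The gripper opens to 85 mm and grips with 20 to 120 N. Pads are 22 mm wide; open, the fingers measure 114 mm over their backs; the gripper's body (76 mm by 85 mm) begins 54 mm behind the grasp point. The pads swing forward as they close: fully open they stand 13 mm farther back than shut.
Start: joints at [1.134, 0.707, -0.028, 1.485, 0.022, 0.951, -0.075], TCP at [0.221, -0.531, 0.405] pointing down, gripper open.
Joint ranges: [-2.71, 2.71], [-0.32, 2.16], [-1.57, 1.52], [0, 2.45], [-1.46, 4.6], [0, 2.02], [-2.83, 2.83]. Speed limits (rad/s): [1.89, 1.89, 2.57, 2.57, 3.01, 3.01, 3.01].

## Interface

Orientations are given as a unit quaternion [x, y, z, w].
In Python, from rig import env, viewer, spotter gives the robot as it stands.
- The arm moves only by the shell command python3 -m crank 'ROWS' [FORCE]. ROWS is JSON, a list of rows, each an object of numbers: "dx", "dy", "dz": the shift along the tool's x, y, z as a fraction of full scale; "wx", "wy", "wz": the turn, a rotation vector about the tool's x, y, z as a fraction of full scale; "grip": the closure, from 0 (fully open) to 1 (shut). In form: [{"dx": .., "dy": .., "dz": .., "wx": .., "wy": .., "wz": .., "grip": ..}, ...]. A call has 1 to 20 rows; each row shifts and turns the commanded pose from where the row before left it, along the tool's axes as they then stand; what a row does not reach is not made up. Full scale, the value 1, is 0.15 m for a shift and 180 degrees for a turn. A row lasts 1/8 s, in which the tool goes at most 62.5 mm and 10.7 degrees, less where a joint would pass 70% of its speed; a pose out of reach is approached as far as the arm can. A call with a number of a shift or a turn outside -1 to 1 is refused whole. A call with a gripper value outside its range is refused whole. The fingers move at their own pace and stop on an object; FORCE is the grip in N (left out, the last holds). Time passes only in rows, so rows that do not move let the fingers close. It gives the time, the measured TCP pose, the force, the opening and the grip force at its end, in the units of the state.
- env.read_state(): the state, without advancing time (a new reading comes with each control period).
- viewer.camera(name): name is "scene" or "top" or "wrist"; returns the picture (400x640x3 uint8, red, green, blue); there is no depth.
- viewer.camera_params(name): a dict with "intrinsics" (3x3 intrinsics, pixels), "k1" (the pictures are not rectified: a ray, as slopes to the right and down, at radius r is drawn at 1 + k1 r^2 times it, then the intrinsics apply), "rvec" (rotation vector, rad) and "tvec" (3), from world to camera coordinates, as OpenCV has them; the wrist camera has in their place "T_tool_cam" (4x4, takes a point from camera to tool coordinates, whose origin is the TCP and whose axes are the flange's). Camera axes: x right, y down, z forward; pixel columns grow to the right and rows downward; lengths in m; the calibration is good to about 2 mm. A picture is of the moment at which its call begins: read the wrist's pose just before it. camera_params takes no time and is no camera call.
- env.close_job(): hands the job in; it is judged then, once.
Trained networks look in the newest picture that a camera, given by its name, has taken for a name from the list of things; names that differ only in an ending like _2 or _b are one class to them, and where a whole thing is asked for, a point or a joint stands for the part that bears it (a point fixed in the world has none). Each returns a list of dicts, best first, with "confidence" (0 to 1); they miss things now and then, are a little off and sometimes report something else, mostly with a low value. They report only what shows in the picture. A call takes as long as a camera call.
- spotter.spot_in(label, camera): "centre" ([column, row] in pixels, amid what is visible of it).
- spotter.silhouettes(label, camera): "mask" (400x640 bool, what is visible of it) and "centre" ([column, row] in pixels, amid what is visible of it).
- spotter.landmark_of(label, camera): "centre" ([column, row] in pixels: a listed point, or the origin of a listed thing).
The state is a dict: "t": time; "joints": joint angles; "joint_velocities": joint speeds; "joint_torque": joint torques, N m; "position": TCP position; "orientation": TCP orientation; "wrist_force": force on the tool from outside, world axes, zero at the start; "moment": the same for the moment, N m; "opening": finger opening in m; "grip_force": force on a finger pad.
Only numpy, scipy, OpenCV 4.12 (cv2) and the standard library are available. Lean on these libraries where they do the work, as an engineer would, in place of code of your own. Each camera call takes 0.05 s, during which the arm holds its last target. There are 200 camera calls.

## Task

Take the orange electric screwdriver out of its stand and hang it by its collar in the fork of the spring-balanced arm. Keep hold of it and ease it slowly down with the arm until the arm alone carries its whole weight and has settled, and only then let go, so that the arm neither drops nor springs up. Do not press hard on the arm, and leave the other things on the bench where they are.

Things in the scene. Friction and masses are not known exactly. Their poses are not given: they have to be found in the camera images.
- driver_grip (a point): middle of the orange round grip of the loose, upright electric screwdriver; z up along its axis. Grip 32 mm in diameter, 56 mm tall, from 26 mm above this point to 30 mm below it; next a flat collar 50 mm in diameter, 6 mm thick; below it a grey body 28 mm in diameter, a nose and a thin bit. The grip lies above the collar, clear of the fork when hung
- driver_collar (a point): centre of the underside of the screwdriver's collar, on its axis, 36 mm below the middle of the grip, 108 mm above the tip of the bit; z up along the axis
- screwdriver: the whole electric screwdriver, 175 mm tall, round about its axis; origin at the tip of its bit, z up along the axis. Its mass, 0.30 to 0.75 kg, differs from run to run and is not told. At the start it hangs by its collar in the tube of the stand. (Keep the robot's elbow off the fixed desk lamp: its 200 mm wide shade hangs at x 0.25, y 0.18, from 0.49 m up)
- stand: fixed stand: steel foot 90 mm in diameter with an upright square black tube, 54 mm wide outside and 34 mm inside, rim 122 mm above the bench. The screwdriver's collar rests on the rim with the body 108 mm deep in the tube, so it must be lifted straight up by over 110 mm to come out. Origin at the centre of the foot's underside
- fork: aluminium fork at the end of the blue spring-balanced arm, which stands on a fixed post (foot 116 mm in diameter, post 214 mm tall) 340 mm behind the seat, along the fork's +x. Origin at the arm's end pivot, 55 mm behind and 12 mm below the seat; z up. Let go away from its balance the arm jerks: then it must stay under 0.25 rad/s (65 mm/s at the fork), and under 0.6 always
- fork_seat (a point): centre of the seat of the aluminium fork at the arm's end, on the surface where the collar's underside lies; z up. It moves with the arm, always level; unloaded 255 mm above the bench. The seat is a 56 mm square bordered by lips 5 mm high (orange on the prong tips): the collar has 3 mm of play each way. The fork opens along this point's -x (away from the post)
- fork_mouth (a point): the open front of the fork, midway between its prong tips, 33 mm ahead of the seat's centre and level with the seat. The slot between the prongs is 34 mm wide and ends 19 mm behind the seat's centre; fork 66 mm wide, plate 8 mm thick. The grey body enters here sideways, collar above the lips, and is lowered once over the seat
- sink_angle (a joint): angle q of the arm, rad: 0 unloaded at the upper stop, grows as it sinks, lower stop 0.5. Parallelogram 260 mm long: the fork sinks 0.26*(sin 0.2 - sin(0.2-q)) m and moves outwards (fork's -x) 0.26*(cos(0.2-q) - cos 0.2) m. Loads under about 1.2 N do not move it; beyond that it sinks about 17 mm per N, friction about 0.2 N, lightly damped
- solder_spool_mid (a point): bystander: blue and white reel of solder, 60 mm in diameter, 40 mm tall, point at its centre
- loupe_mid (a point): bystander: black eye loupe, 44 mm in diameter, 36 mm tall, point at its centre
- driver_yellow_mid (a point): bystander: small yellow hand screwdriver lying flat, 150 mm long along its y, 15 mm tall, point at its centre

How it is judged:
On the way, in this order (a step that is already met when the one before it is completed fails the run):
1. the screwdriver is lifted clear of its stand (height (world z) of screwdriver above 0.124 m), for 0.1 s.
2. still held, it sits in the fork and the arm, sunk under it, is settled (horizontal distance between driver_collar and fork_seat below 0.006 m and z of driver_collar in the frame of fork_seat between -0.003 and 0.003 m and contact force between the fingers and screwdriver above 0.5 N and contact force between screwdriver and fork above 1.5 N and value of joint sink_angle above 0.05 rad and velocity of joint sink_angle between -0.06 and 0.06 rad/s), for 0.2 s.
At the end, for the whole second after the job is handed in: The screwdriver hangs released in the fork: collar underside within 3 mm of the seat's surface and within 6 mm of its centre, upright within 0.08 rad, at rest, with the arm sunk under its weight (0.06 to 0.48 rad) and settled (horizontal distance between driver_collar and fork_seat below 0.006 m and z of driver_collar in the frame of fork_seat between -0.003 and 0.003 m and angle between screwdriver's own z axis and vertical below 0.08 rad and value of joint sink_angle between 0.06 and 0.48 rad and velocity of joint sink_angle between -0.05 and 0.05 rad/s and linear speed of screwdriver below 0.03 m/s); the robot touches nothing.
It fails at once if as the screwdriver is let go, the balanced arm drops or springs up (faster than 0.25 rad/s) (contact force between the fingers and screwdriver below 0.1 N and (velocity of joint sink_angle above 0.25 rad/s or velocity of joint sink_angle below -0.25 rad/s)).
It fails at once if the balanced arm is thrown down or up (faster than 0.6 rad/s) (velocity of joint sink_angle above 0.6 rad/s or velocity of joint sink_angle below -0.6 rad/s).
It fails at once if the screwdriver is pressed on the fork with more than 18 N (contact force between screwdriver and fork above 18 N).
It fails at once if the robot itself presses on the fork with more than 10 N (contact force between the arm and fork above 10 N).
It fails at once if a bystander is moved by more than 20 mm (distance of any of solder_spool_mid, loupe_mid, driver_yellow_mid from where it was at the start of the episode above 0.02 m).
It also fails if it takes over 56 s, if anything falls off the work surface, if the arm or the gripper's body presses on something with over 40 N, if the wrist force passes 120 N, or if a joint passes its speed limit or range.

## Working session

There is one attempt and no reset: what is moved stays moved. The work goes in short steps, Python scripts to look and compute and a shell command to move; the robot and the scene stay as the last step left them, time stands still between calls to the robot, and variables do not carry over. Pictures are saved under pics/ and viewed, at most 10 in all, crops included, and the job is handed in when it is done.

```bash
ls; mkdir -p pics; cat > h.py <<'E'
from rig import env, viewer, spotter
import numpy as np, cv2
from scipy.spatial.transform import Rotation as R
def cam(n):
    p=viewer.camera_params(n); K=np.array(p["intrinsics"],float)
    if "T_tool_cam" in p:
        s=env.read_state(); T=np.eye(4); T[:3,:3]=R.from_quat(s["orientation"]).as_matrix(); T[:3,3]=s["position"]
        T=T@np.array(p["T_tool_cam"]); Rm=T[:3,:3].T; t=-Rm@T[:3,3]
    else:
        Rm=R.from_rotvec(np.ravel(p["rvec"])).as_matrix(); t=np.ravel(p["tvec"])
    return K,p["k1"],Rm,t
def ray(c,px):
    K,k1,Rm,t=c
    d=np.linalg.inv(K)@[px[0],px[1],1]; s=d[:2].copy()
    for _ in range(20): s=d[:2]/(1+k1*(s@s))
    v=Rm.T@np.array([s[0],s[1],1]); return -Rm.T@t, v/np.linalg.norm(v)
def proj(c,P):
    K,k1,Rm,t=c; q=Rm@np.asarray(P,float)+t; s=q[:2]/q[2]; s=s*(1+k1*(s@s)); return (K@[s[0],s[1],1])[:2]
def atz(c,px,z):
    o,v=ray(c,px); return o+v*(z-o[2])/v[2]
def tri(cs):
    A=np.zeros((3,3));b=np.zeros(3);L=[]
    for c,px in cs:
        o,v=ray(c,px); M=np.eye(3)-np.outer(v,v); A+=M;b+=M@o; L.append((o,v))
    X=np.linalg.solve(A,b); return X,[np.linalg.norm(np.cross(X-o,v)) for o,v in L]
E
python3 - <<'E'
from h import *
C={}
for n in("scene","top","wrist"):
    C[n]=cam(n); im=viewer.camera(n); cv2.imwrite(f"pics/{n}0.png",im[:,:,::-1])
    print(n,"pos",-C[n][2].T@C[n][3])
for l in("driver_grip","driver_collar","stand","fork_seat","fork_mouth","fork","solder_spool_mid","loupe_mid","driver_yellow_mid"):
    cs=[]
    for n in("scene","top","wrist"):
        r=spotter.landmark_of(l,n)
        if r:
            print(l,n,[(np.round(q["centre"],1),round(q["confidence"],2)) for q in r[:2]])
            if r[0]["confidence"]>.4 and n!="wrist": cs.append((C[n],r[0]["centre"]))
    if len(cs)>1: print("   ",tri(cs))
s=env.read_state();print(s)
E
```

```text
pics
scene pos [ 1.07910276 -0.54638479  0.52560482]
top pos [0.4158328  0.03760044 1.00578781]
wrist pos [ 0.28100656 -0.50573348  0.3743565 ]
driver_grip scene [(array([231.6, 202.5]), 0.96), (array([241.9, 266.6]), 0.72)]
driver_grip top [(array([365.7, 284. ]), 0.73)]
    (array([ 0.42329903, -0.06869727,  0.1545615 ]), [np.float64(0.00022205080351059257), np.float64(0.00022205080351077967)])
driver_collar scene [(array([236. , 215.1]), 0.78)]
driver_collar top [(array([363.1, 283.4]), 0.53)]
    (array([ 0.42520886, -0.06491987,  0.12403397]), [np.float64(0.0014613561437229834), np.float64(0.0014613561437230426)])
stand scene [(array([240.7, 267.1]), 0.97), (array([334.2, 249.4]), 0.19)]
stand top [(array([357.4, 283.8]), 0.72)]
    (array([ 0.42269634, -0.06609969, -0.00820779]), [np.float64(0.0003263696309384155), np.float64(0.00032636963093836136)])
fork_seat scene [(array([313.7, 177.8]), 0.56)]
fork_seat top [(array([372.9, 185.7]), 0.84)]
    (array([ 0.6305736 , -0.04698255,  0.25319702]), [np.float64(0.0032817114456341685), np.float64(0.003281711445634099)])
fork_mouth s
[... 1200 characters left out ...]
02760775,  1.48460149,  0.0220177 ,
        0.95089933, -0.07547789]), 'joint_velocities': array([ 1.09216595e-04, -1.41897917e-03,  1.63193047e-04,  3.43764553e-04,
        1.46061775e-05,  8.81862218e-04, -9.12764771e-04]), 'joint_torque': array([ 1.17971276e-04, -8.82984853e+01,  1.23429090e+00, -2.36377931e+01,
        1.70588546e-02,  2.01837975e-03,  8.33089962e-05]), 'position': array([ 0.22116146, -0.53075869,  0.40465905]), 'orientation': array([ 9.80577541e-01,  1.96131800e-01, -1.51088956e-05, -5.81445262e-05]), 'wrist_force': array([ 0.68212317, -0.25905273,  0.68119589]), 'moment': array([ 0.02661953, -0.003562  ,  0.01240908]), 'grip_force': 0.0, 'opening': 0.08537756416722712}
```

```bash
python3 - <<'E'
import cv2,numpy as np
a=cv2.imread("pics/scene0.png");b=cv2.imread("pics/top0.png")
a=a[120:320,190:450];b=b[100:320,240:440]
a=cv2.resize(a,None,fx=2,fy=2);b=cv2.resize(b,None,fx=1.3,fy=1.3)
b=cv2.copyMakeBorder(b,0,400-b.shape[0],0,0,cv2.BORDER_CONSTANT) 
cv2.imwrite("pics/v0.png",np.hstack([a,b])[:, :800])
E
```

```text
(no output)
```

View pics/v0.png

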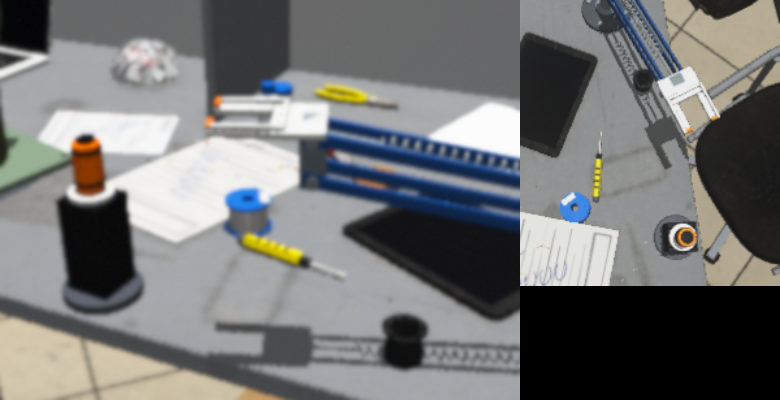

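The view shows the driver in its stand at about (236,215) in the scene camera and the fork pointing toward the robot, its orange tips near (292,170) and (298,185). I'll refine the fork yaw and work out the first approach.

```bash
cat >> h.py <<'E'
def orange(im,box=None):
    h=cv2.cvtColor(im,cv2.COLOR_RGB2HSV); m=((h[...,0]>4)&(h[...,0]<18)&(h[...,1]>150)&(h[...,2]>110)).astype(np.uint8)
    n,l,s,c=cv2.connectedComponentsWithStats(m)
    return [(c[i].round(1),int(s[i,4])) for i in range(1,n) if s[i,4]>=6]
def delta(P,yaw=None):
    s=env.read_state(); M=R.from_quat(s["orientation"]).as_matrix(); y0=np.arctan2(M[1,0],M[0,0])
    if yaw is None: yaw=y0
    N=np.array([[np.cos(yaw),np.sin(yaw),0],[np.sin(yaw),-np.cos(yaw),0],[0,0,-1]]).T
    N=np.column_stack([[np.cos(yaw),np.sin(yaw),0],[np.sin(yaw),-np.cos(yaw),0],[0,0,-1]])
    rv=R.from_matrix(M.T@N).as_rotvec()/np.pi
    print("pos",s["position"].round(4),"yaw",np.degrees(y0).round(2),"tilt",M[2,:2].round(4),"turn",rv.round(4),"shift after turn",(N.T@(np.array(P)-s["position"])/.15).round(4))
E
python3 - <<'E'
from h import *
for n in("scene","top"):
    c=cam(n); im=cv2.imread(f"pics/{n}0.png")[:,:,::-1].copy()
    for p,a in orange(im): print(n,p,a,atz(c,p,.258).round(4))
    for l in ("fork","fork_seat"):
        for r in spotter.silhouettes(l,n)[:2]:
            m=r["mask"]; ys,xs=np.nonzero(m); print(l,n,r["confidence"],m.sum(),xs.min(),xs.max(),ys.min(),ys.max())
delta([.4233,-.0677,.405],np.radians(39))
E
```

```text
scene [38.2 50. ] 221 [-2.8914  0.667   0.258 ]
scene [232.7  39.1] 18 [-2.1223  2.0138  0.258 ]
scene [263.1  42.3] 13 [-1.5749  1.8788  0.258 ]
scene [53.7 53.7] 79 [-2.3902  0.6059  0.258 ]
scene [265.3  68.8] 368 [-0.4232  0.8279  0.258 ]
scene [298. 170.] 13 [ 0.5935 -0.0418  0.258 ]
scene [294.5 179.6] 8 [ 0.6195 -0.0785  0.258 ]
scene [232.5 192.7] 63 [ 0.5783 -0.1778  0.258 ]
scene [233.7 204.5] 170 [ 0.614  -0.2045  0.258 ]
scene [234.1 215.4] 16 [ 0.6427 -0.2272  0.258 ]
fork scene 0.89 1092 293 353 169 215
fork_seat scene 0.67 1087 292 353 169 215
top [389.  190.8] 11 [ 0.6203 -0.0836  0.258 ]
top [370.1 199.6] 9 [ 0.596  -0.0459  0.258 ]
top [218.4 225.8] 238 [0.4988 0.2591 0.258 ]
top [367.9 282. ] 86 [ 0.427  -0.0596  0.258 ]
fork top 0.78 969 345 393 151 202
fork_seat top 0.66 1003 346 393 151 201
pos [ 0.2211 -0.5308  0.4047] yaw 22.62 tilt [ 0.     -0.0002] turn [-0.    -0.    -0.091] shift after turn [ 2.9901e+00 -1.5510e+00 -2.2000e-03]
```

```bash
python3 -m crank '[{"wz":-0.032},{"wz":-0.031},{"dx":0.284,"dy":-0.181},{"dx":0.284,"dy":-0.181},{"dx":0.284,"dy":-0.181},{"dx":0.284,"dy":-0.181},{"dx":0.284,"dy":-0.181},{"dx":0.284,"dy":-0.181},{"dx":0.284,"dy":-0.181},{"dx":0.284,"dy":-0.181},{},{}]' 40
cat > look.py <<'E'
from h import *
import sys
n=sys.argv[1]
c=cam("wrist"); im=viewer.camera("wrist"); cv2.imwrite(f"pics/{n}.png",im[:,:,::-1])
for l,z in (("driver_grip",.158),("driver_collar",.122),("stand",0),("fork_seat",.255),("fork_mouth",.255)):
    for q in spotter.landmark_of(l,"wrist")[:2]:
        print(l,np.round(q["centre"],1),round(q["confidence"],2),atz(c,q["centre"],z).round(4))
print([(p,a,atz(c,p,.26).round(4)) for p,a in orange(im)])
print(env.read_state()["joints"].round(3))
delta([.4233,-.0677,.405],np.radians(34))
E
python3 look.py w1
```

```text
[]
[ 1.134  0.707 -0.028  1.485  0.022  0.951 -0.075]
pos [ 0.2212 -0.5308  0.4047] yaw 22.62 tilt [ 0.     -0.0001] turn [-0.     -0.     -0.0632] shift after turn [ 2.8434e+00 -1.8058e+00 -2.2000e-03]validation failed for argument at $[0]...
```

View pics/w1.png

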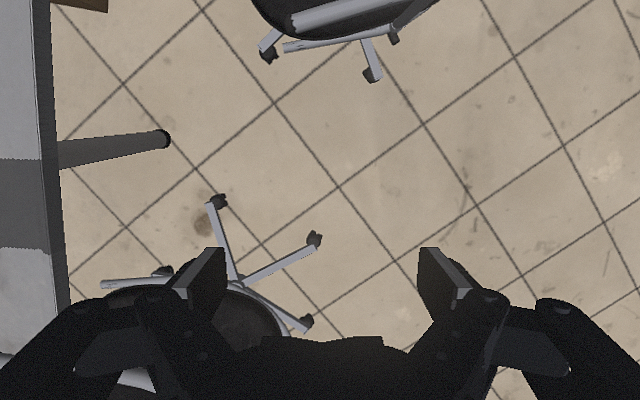

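The wrist picture shows only the floor and the fingers near (200,280) and (445,280), because the move was refused: every row needs all its fields.

```bash
python3 -m crank '[{"dx":0,"dy":0,"dz":0,"wx":0,"wy":0,"wz":-0.032,"grip":0},{"dx":0,"dy":0,"dz":0,"wx":0,"wy":0,"wz":-0.031,"grip":0},{"dx":0.284,"dy":-0.181,"dz":0,"wx":0,"wy":0,"wz":0,"grip":0},{"dx":0.284,"dy":-0.181,"dz":0,"wx":0,"wy":0,"wz":0,"grip":0},{"dx":0.284,"dy":-0.181,"dz":0,"wx":0,"wy":0,"wz":0,"grip":0},{"dx":0.284,"dy":-0.181,"dz":0,"wx":0,"wy":0,"wz":0,"grip":0},{"dx":0.284,"dy":-0.181,"dz":0,"wx":0,"wy":0,"wz":0,"grip":0},{"dx":0.284,"dy":-0.181,"dz":0,"wx":0,"wy":0,"wz":0,"grip":0},{"dx":0.284,"dy":-0.181,"dz":0,"wx":0,"wy":0,"wz":0,"grip":0},{"dx":0.284,"dy":-0.181,"dz":0,"wx":0,"wy":0,"wz":0,"grip":0},{"dx":0,"dy":0,"dz":0,"wx":0,"wy":0,"wz":0,"grip":0},{"dx":0,"dy":0,"dz":0,"wx":0,"wy":0,"wz":0,"grip":0}]' 40
python3 look.py w2
```

```text
t: 3.5
position: [0.3824, -0.1605, 0.4048]
orientation: [0.956, 0.292, -0.0, 0.0]
wrist_force: [0.0, -1.2, -0.6]
opening: 0.0852
grip_force: 0.0
driver_grip [245.1  75.6] 0.86 [ 0.4289 -0.0698  0.158 ]
driver_collar [252.9  79.2] 0.63 [ 0.4288 -0.067   0.122 ]
stand [277.4  91.7] 0.85 [ 0.4291 -0.0692  0.    ]
[(array([230.2,  71.2]), 461, array([ 0.4308, -0.0904,  0.26  ])), (array([246. ,  78.3]), 51, array([ 0.4318, -0.0961,  0.26  ]))]
[ 0.336  0.483 -0.024  2.025  0.018  0.634 -0.679]
pos [ 0.3823 -0.1608  0.4047] yaw 33.89 tilt [ 0.     -0.0001] turn [-0.     -0.     -0.0006] shift after turn [ 0.5735 -0.3615 -0.002 ]
```

View pics/w2.png

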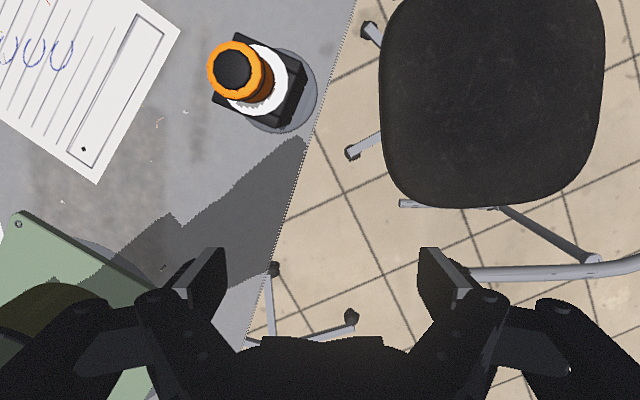

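The driver's grip top is at (235,69), and the collar and tube sit below it. The networks agree with the picture. I'll move over it and look again.

```bash
python3 -m crank '[{"dx":0.3,"dy":-0.17,"dz":0,"wx":0,"wy":0,"wz":0,"grip":0},{"dx":0.293,"dy":-0.173,"dz":0,"wx":0,"wy":0,"wz":0,"grip":0},{"dx":0,"dy":0,"dz":0,"wx":0,"wy":0,"wz":0,"grip":0},{"dx":0,"dy":0,"dz":0,"wx":0,"wy":0,"wz":0,"grip":0}]'
python3 look.py w3; python3 - <<'E'
from h import *
c=cam("wrist"); s=env.read_state(); p=s["position"]
print("grasp pt at z=.184", proj(c,[p[0],p[1],.184]), "z=.158",proj(c,[p[0],p[1],.158]))
E
```

```text
t: 4.3
position: [0.4273, -0.0684, 0.4046]
orientation: [0.956, 0.292, -0.0, 0.0]
wrist_force: [-0.9, 0.1, -0.3]
opening: 0.0858
grip_force: 0.0
driver_grip [324.5 209. ] 0.72 [ 0.4284 -0.07    0.158 ]
driver_collar [327.7 196.4] 0.87 [ 0.43   -0.0725  0.122 ]
stand [324.4 168.4] 0.73 [ 0.4314 -0.0694  0.    ]
fork_seat [326.  206.1] 0.73 [ 0.4533 -0.0529  0.255 ]
[(array([324.2, 216.5]), 879, array([ 0.4507, -0.0537,  0.26  ]))]
[ 8.60e-02  5.06e-01 -1.00e-03  1.97e+00  1.00e-03  6.65e-01 -8.95e-01]
pos [ 0.4274 -0.0684  0.4047] yaw 33.89 tilt [ 0. -0.] turn [-0.     -0.     -0.0006] shift after turn [-0.0198 -0.0193 -0.0017]
grasp pt at z=.184 [321.75571175 220.92679754] z=.158 [321.75211872 209.085268  ]
```

View pics/w3.png

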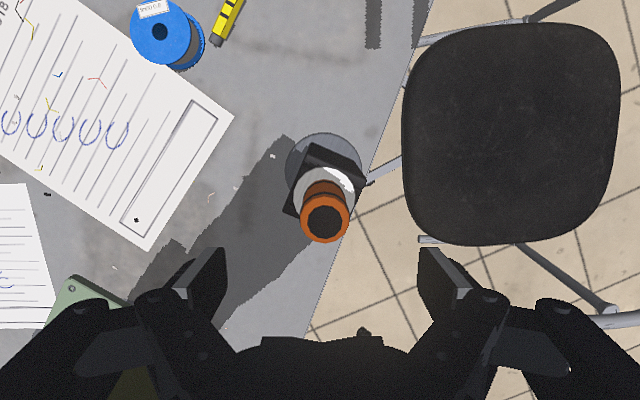

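Grip top at (325,221), against a predicted (322,221), so it is about 1.5 mm off in y. I'll descend and grip.

```bash
python3 -m crank '[{"dx":0,"dy":0.01,"dz":0.25,"wx":0,"wy":0,"wz":0,"grip":0},{"dx":0,"dy":0,"dz":0.25,"wx":0,"wy":0,"wz":0,"grip":0},{"dx":0,"dy":0,"dz":0.11,"wx":0,"wy":0,"wz":0,"grip":0},{"dx":0,"dy":0,"dz":0,"wx":0,"wy":0,"wz":0,"grip":0},{"dx":0,"dy":0,"dz":0,"wx":0,"wy":0,"wz":0,"grip":1},{"dx":0,"dy":0,"dz":0,"wx":0,"wy":0,"wz":0,"grip":1},{"dx":0,"dy":0,"dz":0,"wx":0,"wy":0,"wz":0,"grip":1},{"dx":0,"dy":0,"dz":0,"wx":0,"wy":0,"wz":0,"grip":1},{"dx":0,"dy":0,"dz":0,"wx":0,"wy":0,"wz":0,"grip":1},{"dx":0,"dy":0,"dz":0,"wx":0,"wy":0,"wz":0,"grip":1}]' 60
python3 -c "
from h import *
s=env.read_state();print(s['position'],s['wrist_force'],s['moment'],s['opening'],s['grip_force'])"
```

```text
t: 5.85
position: [0.4285, -0.0692, 0.3138]
orientation: [0.956, 0.292, 0.001, 0.0]
wrist_force: [-0.8, -1.3, 11.9]
opening: 0.031
grip_force: 58.3
[ 0.42846636 -0.0691955   0.31380042] [-0.75949633 -1.32823798 11.94787854] [-0.02434449  0.30762599  0.04785548] 0.03098159284784632 58.30069541931152
```

```bash
python3 -m crank '[{"dx":0,"dy":0,"dz":-0.06,"wx":0,"wy":0,"wz":0,"grip":1},{"dx":0,"dy":0,"dz":-0.15,"wx":0,"wy":0,"wz":0,"grip":1},{"dx":0,"dy":0,"dz":-0.2,"wx":0,"wy":0,"wz":0,"grip":1},{"dx":0,"dy":0,"dz":-0.2,"wx":0,"wy":0,"wz":0,"grip":1},{"dx":0,"dy":0,"dz":-0.2,"wx":0,"wy":0,"wz":0,"grip":1},{"dx":0,"dy":0,"dz":-0.15,"wx":0,"wy":0,"wz":0,"grip":1},{"dx":0,"dy":0,"dz":-0.1,"wx":0,"wy":0,"wz":0,"grip":1},{"dx":0,"dy":0,"dz":0,"wx":0,"wy":0,"wz":0,"grip":1},{"dx":0,"dy":0,"dz":0,"wx":0,"wy":0,"wz":0,"grip":1}]'
cat > look2.py <<'E'
from h import *
import sys
n=sys.argv[1]; zs=float(sys.argv[2]) if len(sys.argv)>2 else .255
C={}
for k in("scene","top","wrist"):
    C[k]=cam(k); im=viewer.camera(k); cv2.imwrite(f"pics/{n}_{k}.png",im[:,:,::-1])
    print(k,[(p,a,atz(C[k],p,.258).round(4)) for p,a in orange(im)])
s=env.read_state(); print("wf",s['wrist_force'].round(2),s['moment'].round(3),s['joints'].round(2))
g=s["position"]
for l in("driver_grip","driver_collar","fork_seat","fork_mouth","fork"):
    cs=[]
    for k in C:
        for q in spotter.landmark_of(l,k)[:1]:
            print(l,k,np.round(q["centre"],1),round(q["confidence"],2),atz(C[k],q["centre"],zs if "fork" in l else g[2]-.155-(.036 if "collar" in l else 0)).round(4))
delta([.558,-.097,.473],np.radians(34))
E
python3 look2.py a
```

```text
t: 6.98
position: [0.4282, -0.0691, 0.4718]
orientation: [0.956, 0.292, -0.0, -0.0]
wrist_force: [-0.3, -0.5, -5.3]
opening: 0.031
grip_force: 60.1
scene [(array([103.1,  34.6]), 23, array([-4.5038,  1.9189,  0.258 ])), (array([45.8, 48.2]), 409, array([-3.0176,  0.7657,  0.258 ])), (array([80.7, 37.9]), 61, array([-4.153 ,  1.5086,  0.258 ])), (array([93.8, 35. ]), 20, array([-4.5715,  1.8346,  0.258 ])), (array([236.5,  38.5]), 6, array([-2.1457,  2.077 ,  0.258 ])), (array([263.2,  42.2]), 16, array([-1.5815,  1.886 ,  0.258 ])), (array([266.3,  66.4]), 466, array([-0.4809,  0.8883,  0.258 ])), (array([228.7, 114.7]), 12, array([0.1551, 0.1523, 0.258 ])), (array([229.2, 127.3]), 29, array([0.2603, 0.07  , 0.258 ])), (array([225. , 141.8]), 35, array([ 0.3484, -0.0121,  0.258 ])), (array([298., 170.]), 13, array([ 0.5935, -0.0418,  0.258 ])), (array([294.5, 179.6]), 8, array([ 0.6195, -0.0785,  0.258 ]))]
top [(array([389. , 190.8]), 11, array([ 0.6203, -0.0836,  0.258 ])), (array([370.1, 199.6]), 9, array([ 0.596 , -0.0459,  0.258 ])), (array([218.4, 225.9]), 239, array([0.4986, 0
[... 226 characters left out ...]
1 -0.2561  0.3167]
driver_grip wrist [321.8 270.8] 0.98 [ 0.4278 -0.0693  0.3167]
driver_collar scene [228.  145.9] 0.93 [ 0.437  -0.071   0.2807]
driver_collar wrist [320.3 235.4] 0.89 [ 0.4292 -0.0674  0.2807]
fork_seat scene [392.9 292.3] 0.72 [ 0.9059 -0.2345  0.255 ]
fork_seat top [374.3 187.1] 0.81 [ 0.625  -0.0523  0.255 ]
fork_mouth scene [294.6 176.3] 0.68 [ 0.6041 -0.0621  0.255 ]
fork_mouth top [381.8 196. ] 0.58 [ 0.6078 -0.07    0.255 ]
fork scene [346.9 186. ] 0.62 [ 0.7019 -0.0414  0.255 ]
fork top [358.9 163.4] 0.89 [ 0.6729 -0.014   0.255 ]
pos [ 0.4284 -0.0691  0.4722] yaw 33.96 tilt [-0.     -0.0001] turn [-0.      0.     -0.0002] shift after turn [ 0.6125  0.6373 -0.0054]
```

Lifted; it weighs roughly 4.5 N. Next I move ahead of the mouth and look with the wrist camera.

```bash
python3 -m crank '[{"dx":0.1,"dy":0.1,"dz":0,"wx":0,"wy":0,"wz":0,"grip":1},{"dx":0.15,"dy":0.15,"dz":0,"wx":0,"wy":0,"wz":0,"grip":1},{"dx":0.15,"dy":0.17,"dz":0,"wx":0,"wy":0,"wz":0,"grip":1},{"dx":0.13,"dy":0.14,"dz":0,"wx":0,"wy":0,"wz":0,"grip":1},{"dx":0.08,"dy":0.08,"dz":0,"wx":0,"wy":0,"wz":0,"grip":1},{"dx":0,"dy":0,"dz":0,"wx":0,"wy":0,"wz":0,"grip":1},{"dx":0,"dy":0,"dz":0,"wx":0,"wy":0,"wz":0,"grip":1}]'
python3 look2.py b
```

```text
t: 8.75
position: [0.5575, -0.0976, 0.4722]
orientation: [0.956, 0.292, -0.0, -0.0]
wrist_force: [-0.7, 0.6, -4.3]
opening: 0.0303
grip_force: 60.5
scene [(array([103.1,  34.6]), 23, array([-4.5038,  1.9189,  0.258 ])), (array([45.7, 48.2]), 421, array([-3.0186,  0.7653,  0.258 ])), (array([80.7, 38. ]), 66, array([-4.133 ,  1.5004,  0.258 ])), (array([94. , 35.2]), 21, array([-4.5207,  1.8151,  0.258 ])), (array([280.3,  65.2]), 167, array([-0.4511,  0.9539,  0.258 ])), (array([264.6, 128.8]), 16, array([0.3421, 0.1113, 0.258 ])), (array([265.6, 144. ]), 49, array([0.4329, 0.0297, 0.258 ])), (array([259.7, 159.1]), 55, array([ 0.4945, -0.0434,  0.258 ])), (array([298., 170.]), 13, array([ 0.5935, -0.0418,  0.258 ])), (array([294.7, 179.4]), 7, array([ 0.6192, -0.0776,  0.258 ]))]
top [(array([389.2, 190.4]), 11, array([ 0.6212, -0.0839,  0.258 ])), (array([370.1, 199.6]), 9, array([ 0.596 , -0.0459,  0.258 ])), (array([218.3, 225.9]), 240, array([0.4985, 0.2592, 0.258 ]))]
wrist [(array([23.5, 11.5]), 283, array([0.5675, 0.1045, 0.258 ])), (array([280.6, 117.8]), 19, array([ 0.5969,
[... 539 characters left out ...]
.5616 -0.0978  0.2815]
driver_collar top [393.8 222.2] 0.53 [ 0.5505 -0.0955  0.2815]
driver_collar wrist [321.6 238.1] 0.74 [ 0.5577 -0.0972  0.2815]
fork_seat scene [315.4 176.9] 0.75 [ 0.6349 -0.0424  0.255 ]
fork_seat top [373.3 184.6] 0.95 [ 0.6301 -0.0496  0.255 ]
fork_seat wrist [257.9 226.9] 0.58 [ 0.5329 -0.0661  0.255 ]
fork_mouth scene [295.8 179.8] 0.77 [ 0.6168 -0.0725  0.255 ]
fork_mouth top [381.  196.7] 0.69 [ 0.6061 -0.0685  0.255 ]
fork scene [346.8 187.2] 0.69 [ 0.7047 -0.0455  0.255 ]
fork top [359.5 164. ] 0.75 [ 0.6717 -0.0154  0.255 ]
pos [ 0.5579 -0.0976  0.4722] yaw 33.96 tilt [ 0.     -0.0001] turn [-0.     -0.     -0.0002] shift after turn [ 0.0028 -0.0031 -0.0054]
```

View pics/b_wrist.png

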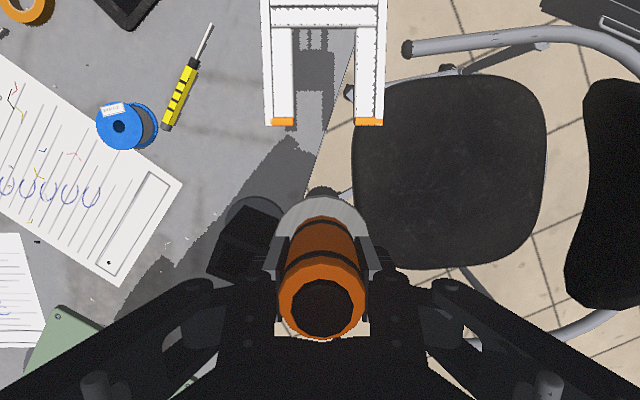

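The fork is seen squarely, with its prong tips at (265–294,122) and (356–383,122); its midline is near column 324.5, against 321.5 for the driver. I'll compute the offset.

```bash
python3 - <<'E'
from h import *
c=cam("wrist"); s=env.read_state(); M=R.from_quat(s["orientation"]).as_matrix(); p=s["position"]
im=cv2.imread("pics/b_wrist.png"); h=cv2.cvtColor(im,cv2.COLOR_BGR2HSV)
m=(h[...,0]>4)&(h[...,0]<22)&(h[...,1]>100)&(h[...,2]>120); m[:108]=0; m[135:]=0; m[:,:255]=0; m[:,395:]=0
for a,b in((255,310),(340,395)):
    ys,xs=np.nonzero(m[:,a:b]); print("orange",xs.min()+a,xs.max()+a,ys.min(),ys.max())
g=im.max(2)
for r in (60,80,100,121): 
    w=np.nonzero((im.min(2)[r,240:400]>200)|m[r,240:400])[0]+240; k=np.nonzero(np.diff(w)>10)[0]; print(r,w[0],w[k],w[k+1],w[-1])
f=lambda px,z:((M.T@(atz(c,px,z)-p))*1000).round(1)
for px in((265,126),(294,126),(356,126),(383,126)): print(px,f(px,.260))
print("driver collar in tool", f((321.2,238),.2815))
# fork model reprojection for a given tool-frame seat
for sx,sy in((90,1.5),):
    for x,y in((-33,-33),(-33,-17),(-33,17),(-33,33),(19,-17),(19,17)):
        P=p+M@[ (sx+x)/1e3,(sy+y)/1e3,0]; P[2]=.26 if x<0 else .255; print((x,y),proj(c,P).round(1))
E
```

```text
orange 271 293 117 125
orange 355 382 116 125
60 263 [291] [356] 385
80 263 [291] [356] 384
100 264 [292] [355] 383
121 265 [293] [355] 382
(265, 126) [ 58.7 -31.7 212.2]
(294, 126) [ 58.7 -15.5 212.2]
(356, 126) [ 58.7  19.1 212.2]
(383, 126) [ 58.7  34.2 212.2]
driver collar in tool [  0.5  -0.3 190.7]
(-33, -33) [265.6 129.1]
(-33, -17) [294.1 129. ]
(-33, 17) [354.9 129.1]
(-33, 33) [383.5 129.2]
(19, -17) [293.1  30.3]
(19, 17) [356.4  30.3]
```

```bash
python3 -m crank '[{"dx":0.08,"dy":0.011,"dz":0,"wx":0,"wy":0,"wz":0,"grip":1},{"dx":0.13,"dy":0,"dz":0,"wx":0,"wy":0,"wz":0,"grip":1},{"dx":0.13,"dy":0,"dz":0,"wx":0,"wy":0,"wz":0,"grip":1},{"dx":0.13,"dy":0,"dz":0,"wx":0,"wy":0,"wz":0,"grip":1},{"dx":0.09,"dy":0,"dz":0,"wx":0,"wy":0,"wz":0,"grip":1},{"dx":0.05,"dy":0,"dz":0,"wx":0,"wy":0,"wz":0,"grip":1},{"dx":0,"dy":0,"dz":0,"wx":0,"wy":0,"wz":0,"grip":1},{"dx":0,"dy":0,"dz":0,"wx":0,"wy":0,"wz":0,"grip":1}]'
python3 look2.py c | grep -v "^scene\|^top"
python3 - <<'E'
import cv2,numpy as np
a=cv2.imread("pics/c_wrist.png")[120:400,180:460]; b=cv2.imread("pics/c_scene.png")[100:240,240:380]
cv2.imwrite("pics/vc.png",np.hstack([cv2.resize(a,(400,400)),cv2.resize(b,(400,400))]))
E
```

```text
t: 10.65
position: [0.6344, -0.0483, 0.4723]
orientation: [0.956, 0.292, -0.0, 0.0]
wrist_force: [-0.6, -0.3, -4.8]
opening: 0.0308
grip_force: 60.5
wrist [(array([19.7, 66.1]), 275, array([0.6169, 0.1446, 0.258 ])), (array([46.5, 63.8]), 172, array([0.6267, 0.1314, 0.258 ])), (array([48.7, 84.4]), 31, array([0.6171, 0.126 , 0.258 ])), (array([31., 92.]), 27, array([0.6074, 0.1335, 0.258 ])), (array([38.6, 89.5]), 14, array([0.6112, 0.1301, 0.258 ])), (array([43.4, 92.8]), 39, array([0.6111, 0.1269, 0.258 ])), (array([38.7, 96.5]), 6, array([0.6076, 0.1285, 0.258 ])), (array([321.2, 292.2]), 2300, array([ 0.5955, -0.0741,  0.258 ]))]
wf [-0.79 -0.78 -4.13] [-0.027  0.012 -0.048] [ 0.02  0.76  0.02  1.11 -0.01  1.28 -0.94]
driver_grip scene [310.9 143. ] 0.56 [ 0.6337 -0.0498  0.3174]
driver_grip top [298.8 226. ] 0.23 [0.5125 0.0896 0.3174]
driver_grip wrist [323.  269.6] 0.62 [ 0.6349 -0.0486  0.3174]
driver_collar scene [313.3 164.2] 0.63 [ 0.6381 -0.0505  0.2814]
driver_collar wrist [322.3 237.4] 0.6 [ 0.6352 -0.0481  0.2814]
fork_seat scene [312.7 178.4] 0.57 [ 0.6356 -0.0504  0.255 ]
fork_mouth scene [291.9 179.9] 0.84 [ 0.6117 -0.0769  0.255 ]
fork scene [347.8 186.1] 0.9 [ 0.7033 -0.0409  0.255 ]
fork top [360.1 164.1] 0.43 [ 0.6717 -0.0168  0.255 ]
fork wrist [318.6 126.8] 0.74 [ 0.6816 -0.0144  0.255 ]
pos [ 0.6347 -0.0479  0.4722] yaw 33.96 tilt [-0.     -0.0001] turn [-0.      0.     -0.0002] shift after turn [-0.6069 -0.0147 -0.0052]
```

View pics/vc.png

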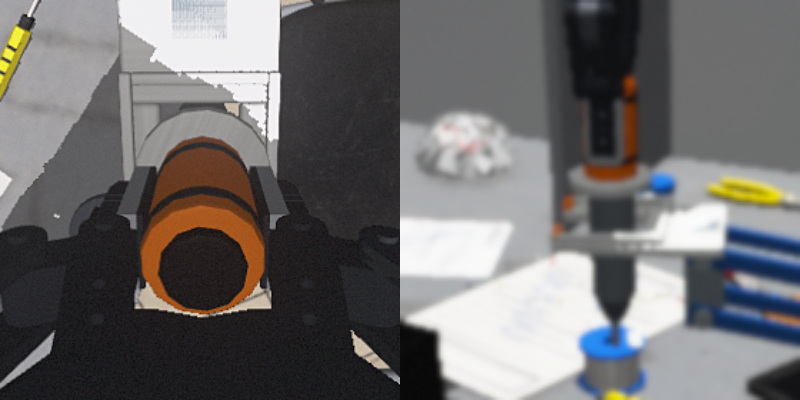

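The driver body is in the slot with the collar above the lips. The fork's mid column is ≈321, the same as the collar's. I'll check the fore-aft position from the slot's end edge (row ≈192).

```bash
python3 - <<'E'
from h import *
c=cam("wrist"); s=env.read_state(); M=R.from_quat(s["orientation"]).as_matrix(); p=s["position"]
for x,z in((19,.255),(28,.255),(28,.260),(33,.260)):
    P=p+M@[x/1e3,0,0]; P[2]=z; print(x,z,proj(c,P).round(1))
for y in(-33,33):
    P=p+M@[.03,y/1e3,0]; P[2]=.26; print(y,proj(c,P).round(1))
for z in (.2812,.2872):
    P=p+M@[.025,0,0]; P[2]=z; print("collar front",proj(c,P).round(1))
im=cv2.imread("pics/c_wrist.png").astype(int)
for col in(275,322,335,365): print(col,[int(im[r,col].mean()) for r in range(164,210)])
r=176;print([int(im[r,k].mean()) for k in range(258,272)],[int(im[r,k].mean()) for k in range(370,385)])
E
```

```text
19 0.255 [321.8 192.9]
28 0.255 [321.8 178.3]
28 0.26 [321.8 180. ]
33 0.26 [321.8 171.5]
-33 [265.  176.6]
33 [378.7 176.6]
collar front [321.8 193.7]
collar front [321.8 196.6]
275 [159, 159, 161, 155, 158, 162, 109, 110, 150, 156, 163, 158, 157, 152, 140, 112, 149, 157, 154, 153, 154, 155, 157, 158, 158, 160, 145, 131, 109, 122, 136, 140, 146, 147, 145, 151, 147, 146, 150, 149, 148, 150, 149, 148, 150, 148]
322 [240, 241, 240, 242, 245, 237, 126, 208, 244, 242, 245, 247, 187, 148, 138, 126, 155, 154, 155, 156, 157, 158, 160, 162, 159, 159, 142, 118, 76, 68, 79, 95, 91, 140, 164, 158, 156, 151, 149, 151, 147, 152, 155, 150, 154, 152]
335 [240, 240, 240, 241, 244, 236, 126, 213, 244, 242, 240, 241, 241, 244, 236, 168, 140, 149, 153, 157, 162, 157, 159, 157, 158, 156, 143, 115, 70, 67, 73, 67, 72, 93, 94, 140, 160, 153, 154, 153, 156, 152, 156, 155, 152, 154]
365 [240, 240, 240, 241, 245, 233, 134, 224, 244, 242, 241, 241, 241, 246, 234, 163, 244, 251, 253, 203, 244, 251, 250, 251, 254, 253, 239, 150, 167, 182, 167, 167, 251, 255, 255, 202, 247, 255, 255, 255, 209, 172, 150, 253, 255, 255]
[98, 95, 98, 98, 81, 131, 159, 159, 163, 155, 163, 164, 141, 91] [242, 240, 240, 241, 246, 255, 91, 54, 64, 62, 63, 68, 65, 64, 64]
```

The seat is about 0.6 mm further on and 1.1 mm toward −y. I'll correct that and lower to just above the lips.

```bash
python3 -m crank '[{"dx":0.004,"dy":-0.006,"dz":0.04,"wx":0,"wy":0,"wz":0,"grip":1},{"dx":0,"dy":0,"dz":0.05,"wx":0,"wy":0,"wz":0,"grip":1},{"dx":0,"dy":0,"dz":0.04,"wx":0,"wy":0,"wz":0,"grip":1},{"dx":0,"dy":0,"dz":0,"wx":0,"wy":0,"wz":0,"grip":1},{"dx":0,"dy":0,"dz":0,"wx":0,"wy":0,"wz":0,"grip":1}]'
python3 -m crank '[{"dx":0,"dy":0,"dz":0.013,"wx":0,"wy":0,"wz":0,"grip":1},{"dx":0,"dy":0,"dz":0.013,"wx":0,"wy":0,"wz":0,"grip":1},{"dx":0,"dy":0,"dz":0.013,"wx":0,"wy":0,"wz":0,"grip":1},{"dx":0,"dy":0,"dz":0,"wx":0,"wy":0,"wz":0,"grip":1}]'
cat > st.py <<'E'
from h import *
W=[]
for _ in range(4):
    s=env.read_state(); W.append(s["wrist_force"]); viewer.camera("wrist")
print(np.mean(W,0).round(2),s["moment"].round(3),s["position"].round(4),"collar z",(s["position"][2]-.1908).round(4))
E
python3 st.py
```

```text
t: 12.18
position: [0.6347, -0.0468, 0.4528]
orientation: [0.956, 0.292, 0.0, 0.0]
wrist_force: [0.4, -0.0, -4.1]
opening: 0.031
grip_force: 60.5
t: 12.68
position: [0.6347, -0.0468, 0.4468]
orientation: [0.956, 0.292, -0.0, -0.0]
wrist_force: [-0.4, 0.4, -2.6]
opening: 0.0308
grip_force: 60.5
[ 0.38  0.01 -3.19] [-0.008  0.083  0.006] [ 0.6347 -0.0468  0.4469] collar z 0.2561
```

Contact at seat height. Now I ease down, following the arm's arc.

```bash
python3 -m crank '[{"dx":-0.0025,"dy":0,"dz":0.013,"wx":0,"wy":0,"wz":0,"grip":1},{"dx":-0.0025,"dy":0,"dz":0.013,"wx":0,"wy":0,"wz":0,"grip":1},{"dx":-0.0025,"dy":0,"dz":0.013,"wx":0,"wy":0,"wz":0,"grip":1},{"dx":-0.0025,"dy":0,"dz":0.013,"wx":0,"wy":0,"wz":0,"grip":1},{"dx":-0.0025,"dy":0,"dz":0.013,"wx":0,"wy":0,"wz":0,"grip":1},{"dx":-0.0025,"dy":0,"dz":0.013,"wx":0,"wy":0,"wz":0,"grip":1},{"dx":-0.0025,"dy":0,"dz":0.013,"wx":0,"wy":0,"wz":0,"grip":1},{"dx":0,"dy":0,"dz":0,"wx":0,"wy":0,"wz":0,"grip":1},{"dx":0,"dy":0,"dz":0,"wx":0,"wy":0,"wz":0,"grip":1}]'
python3 st.py
```

```text
t: 14.0
position: [0.6325, -0.0483, 0.4332]
orientation: [0.956, 0.292, 0.0, -0.0]
wrist_force: [1.0, 1.3, -1.6]
opening: 0.0308
grip_force: 60.5
[ 1.    0.92 -2.47] [ 0.133 -0.197 -0.017] [ 0.6325 -0.0482  0.4333] collar z 0.2425
```

```bash
python3 -m crank '[{"dx":-0.001,"dy":0,"dz":0.013,"wx":0,"wy":0,"wz":0,"grip":1},{"dx":-0.001,"dy":0,"dz":0.013,"wx":0,"wy":0,"wz":0,"grip":1},{"dx":-0.001,"dy":0,"dz":0.013,"wx":0,"wy":0,"wz":0,"grip":1},{"dx":-0.001,"dy":0,"dz":0.013,"wx":0,"wy":0,"wz":0,"grip":1},{"dx":-0.001,"dy":0,"dz":0.013,"wx":0,"wy":0,"wz":0,"grip":1},{"dx":-0.001,"dy":0,"dz":0.013,"wx":0,"wy":0,"wz":0,"grip":1},{"dx":-0.001,"dy":0,"dz":0.013,"wx":0,"wy":0,"wz":0,"grip":1},{"dx":0,"dy":0,"dz":0,"wx":0,"wy":0,"wz":0,"grip":1},{"dx":0,"dy":0,"dz":0,"wx":0,"wy":0,"wz":0,"grip":1}]'
python3 st.py
python3 - <<'E'
from h import *
c=cam("wrist"); s=env.read_state(); M=R.from_quat(s["orientation"]).as_matrix(); p=s["position"]
im=viewer.camera("wrist")[:,:,::-1]; cv2.imwrite("pics/d_wrist.png",im); im=im.astype(int)
z=p[2]-.1908
for x,dz in((19,0),(28,.005),(33,.005)):
    P=p+M@[x/1e3,0,0]; P[2]=z+dz; print(x,proj(c,P).round(1))
for col in(300,335): print(col,[int(im[r,col].mean()) for r in range(160,200)])
r=172
for y in(-33,33):
    P=p+M@[.035,y/1e3,0]; P[2]=z+.005; print(y,proj(c,P).round(1))
print([int(im[r,k].mean()) for k in range(255,275)],[int(im[r,k].mean()) for k in range(368,388)])
E
```

```text
t: 15.32
position: [0.6317, -0.0489, 0.4196]
orientation: [0.956, 0.292, 0.0, -0.0]
wrist_force: [-2.1, -0.3, -1.7]
opening: 0.0305
grip_force: 60.6
[-1.74 -0.53 -1.42] [-0.325  0.352  0.036] [ 0.6317 -0.0489  0.4196] collar z 0.2288
19 [321.8 205. ]
28 [321.8 190.5]
33 [321.8 180.7]
300 [240, 240, 241, 240, 240, 240, 241, 240, 240, 240, 240, 241, 245, 251, 190, 151, 157, 156, 159, 157, 165, 110, 100, 139, 164, 166, 163, 159, 158, 154, 152, 139, 153, 153, 154, 155, 157, 155, 154, 164]
335 [240, 240, 241, 240, 241, 240, 240, 240, 241, 240, 241, 240, 241, 240, 240, 240, 240, 241, 241, 246, 238, 134, 150, 236, 244, 241, 243, 249, 192, 143, 147, 131, 152, 155, 154, 158, 152, 107, 89, 131]
-33 [255.4 176.7]
33 [388.2 176.8]
[100, 97, 87, 132, 144, 154, 160, 155, 158, 155, 154, 157, 156, 156, 155, 157, 157, 154, 155, 158] [240, 240, 240, 240, 239, 240, 240, 241, 240, 240, 240, 240, 239, 241, 241, 245, 245, 58, 67, 72]
```

Well centred, within 0.5 mm by the rear lip. About 1.4 N (≈24 mm) still to go.

```bash
python3 -m crank '[{"dx":-0.0025,"dy":0,"dz":0.013,"wx":0,"wy":0,"wz":0,"grip":1},{"dx":-0.0015,"dy":0,"dz":0.013,"wx":0,"wy":0,"wz":0,"grip":1},{"dx":-0.0015,"dy":0,"dz":0.013,"wx":0,"wy":0,"wz":0,"grip":1},{"dx":-0.0015,"dy":0,"dz":0.013,"wx":0,"wy":0,"wz":0,"grip":1},{"dx":-0.0015,"dy":0,"dz":0.013,"wx":0,"wy":0,"wz":0,"grip":1},{"dx":-0.001,"dy":0,"dz":0.013,"wx":0,"wy":0,"wz":0,"grip":1},{"dx":-0.001,"dy":0,"dz":0.013,"wx":0,"wy":0,"wz":0,"grip":1},{"dx":-0.001,"dy":0,"dz":0.013,"wx":0,"wy":0,"wz":0,"grip":1},{"dx":0,"dy":0,"dz":0,"wx":0,"wy":0,"wz":0,"grip":1},{"dx":0,"dy":0,"dz":0,"wx":0,"wy":0,"wz":0,"grip":1},{"dx":0,"dy":0,"dz":0,"wx":0,"wy":0,"wz":0,"grip":1}]'
sed -i 's/range(4)/range(20)/; s/viewer.camera("wrist")/viewer.camera("top")/' st.py; python3 st.py
```

```text
t: 16.95
position: [0.6302, -0.0498, 0.404]
orientation: [0.956, 0.292, -0.0, -0.0]
wrist_force: [1.0, 0.7, -0.5]
opening: 0.0309
grip_force: 60.8
[ 0.94  1.22 -0.51] [ 0.443 -0.111  0.065] [ 0.6302 -0.0498  0.4039] collar z 0.2131
```

```bash
python3 -m crank '[{"dx":0.001,"dy":0,"dz":0.012,"wx":0,"wy":0,"wz":0,"grip":1},{"dx":0.001,"dy":0,"dz":0.012,"wx":0,"wy":0,"wz":0,"grip":1},{"dx":0,"dy":0,"dz":0.012,"wx":0,"wy":0,"wz":0,"grip":1},{"dx":0,"dy":0,"dz":0.012,"wx":0,"wy":0,"wz":0,"grip":1},{"dx":0,"dy":0,"dz":0,"wx":0,"wy":0,"wz":0,"grip":1},{"dx":0,"dy":0,"dz":0,"wx":0,"wy":0,"wz":0,"grip":1},{"dx":0,"dy":0,"dz":0,"wx":0,"wy":0,"wz":0,"grip":1}]'
python3 st.py
```

```text
t: 18.82
position: [0.6305, -0.0497, 0.3968]
orientation: [0.956, 0.292, 0.0, 0.0]
wrist_force: [-2.2, -2.1, -0.1]
opening: 0.0305
grip_force: 61.0
[-2.56 -1.17  0.11] [-0.364  0.562  0.005] [ 0.6305 -0.0496  0.3967] collar z 0.2059
```

Vertical load is transferred (0.1 N). I'll relieve the side force, soften the grip to 20 N and check.

```bash
python3 -m crank '[{"dx":-0.001,"dy":0,"dz":0,"wx":0,"wy":0,"wz":0,"grip":1},{"dx":0,"dy":0,"dz":0,"wx":0,"wy":0,"wz":0,"grip":1},{"dx":0,"dy":0,"dz":0,"wx":0,"wy":0,"wz":0,"grip":1}]' 20
python3 st.py
python3 - <<'E'
from h import *
c=cam("wrist"); s=env.read_state(); M=R.from_quat(s["orientation"]).as_matrix(); p=s["position"]
print(s["opening"],s["grip_force"])
im=viewer.camera("wrist")[:,:,::-1]; cv2.imwrite("pics/e_wrist.png",im)
b=viewer.camera("scene")[:,:,::-1]; cv2.imwrite("pics/e_scene.png",b)
z=p[2]-.1908
for x,dz in((19,0),(28,.005),(33,.005)):
    P=p+M@[x/1e3,0,0]; P[2]=z+dz; print(x,proj(c,P).round(1))
cv2.imwrite("pics/ve.png",np.hstack([cv2.resize(im[120:400,180:460],(400,400)),cv2.resize(b[100:240,240:380],(400,400))]))
E
```

```text
t: 20.2
position: [0.6304, -0.0497, 0.3968]
orientation: [0.956, 0.292, 0.0, -0.0]
wrist_force: [-1.5, -0.9, -1.5]
opening: 0.0308
grip_force: 61.0
[-0.54 -1.4  -0.37] [-0.292 -0.034 -0.022] [ 0.6304 -0.0497  0.3968] collar z 0.206
0.03064687480752076 60.95388650894165
19 [321.8 205. ]
28 [321.8 190.5]
33 [321.8 180.7]
```

View pics/ve.png

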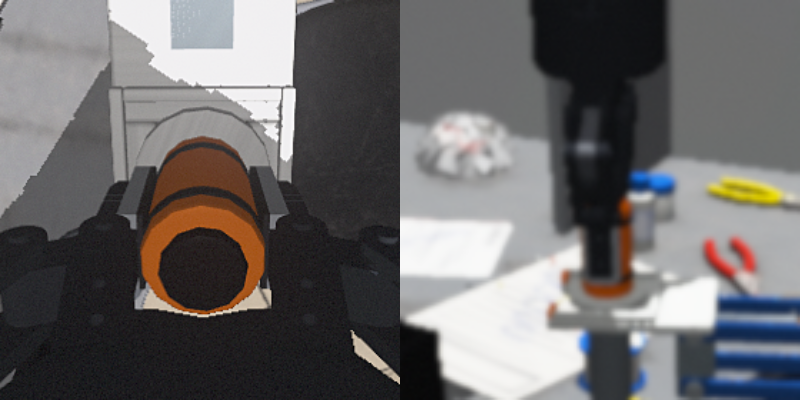

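Seated: the collar lies within the lips and the arm is sunk. The residual is about −0.1 to −0.4 N, so I'll go 1.5 mm further down, then open slowly.

```bash
python3 -m crank '[{"dx":0,"dy":0,"dz":0.01,"wx":0,"wy":0,"wz":0,"grip":0.68},{"dx":0,"dy":0,"dz":0,"wx":0,"wy":0,"wz":0,"grip":0.67},{"dx":0,"dy":0,"dz":0,"wx":0,"wy":0,"wz":0,"grip":0.66},{"dx":0,"dy":0,"dz":0,"wx":0,"wy":0,"wz":0,"grip":0.66},{"dx":0,"dy":0,"dz":0,"wx":0,"wy":0,"wz":0,"grip":0.66}]' 20
python3 st.py; python3 -c "
from h import *
s=env.read_state();print(s['opening'],s['grip_force'])"
```

```text
t: 21.92
position: [0.6304, -0.0497, 0.3953]
orientation: [0.956, 0.292, 0.0, -0.0]
wrist_force: [0.4, -1.0, -0.9]
opening: 0.0306
grip_force: 61.0
[ 0.42 -0.99  0.04] [-0.162 -0.096 -0.028] [ 0.6304 -0.0497  0.3953] collar z 0.2045
0.03045003978466769 60.952309370040894
```

Balanced at 0.04 N. Opening gradually.

```bash
python3 -m crank '[{"dx":0,"dy":0,"dz":0,"wx":0,"wy":0,"wz":0,"grip":0.65},{"dx":0,"dy":0,"dz":0,"wx":0,"wy":0,"wz":0,"grip":0.64},{"dx":0,"dy":0,"dz":0,"wx":0,"wy":0,"wz":0,"grip":0.635},{"dx":0,"dy":0,"dz":0,"wx":0,"wy":0,"wz":0,"grip":0.63},{"dx":0,"dy":0,"dz":0,"wx":0,"wy":0,"wz":0,"grip":0.625},{"dx":0,"dy":0,"dz":0,"wx":0,"wy":0,"wz":0,"grip":0.62},{"dx":0,"dy":0,"dz":0,"wx":0,"wy":0,"wz":0,"grip":0.615},{"dx":0,"dy":0,"dz":0,"wx":0,"wy":0,"wz":0,"grip":0.61},{"dx":0,"dy":0,"dz":0,"wx":0,"wy":0,"wz":0,"grip":0.605},{"dx":0,"dy":0,"dz":0,"wx":0,"wy":0,"wz":0,"grip":0.6},{"dx":0,"dy":0,"dz":0,"wx":0,"wy":0,"wz":0,"grip":0.59},{"dx":0,"dy":0,"dz":0,"wx":0,"wy":0,"wz":0,"grip":0.58},{"dx":0,"dy":0,"dz":0,"wx":0,"wy":0,"wz":0,"grip":0.58},{"dx":0,"dy":0,"dz":0,"wx":0,"wy":0,"wz":0,"grip":0.58}]' 20
python3 st.py; python3 -c "
from h import *
s=env.read_state();print(s['opening'],s['grip_force'])"
```

```text
t: 24.68
position: [0.6304, -0.0497, 0.3952]
orientation: [0.956, 0.292, -0.0, -0.0]
wrist_force: [0.1, 0.4, -1.0]
opening: 0.0359
grip_force: 0.0
[-0.    0.11 -0.06] [ 0.026 -0.028  0.022] [ 0.6303 -0.0497  0.3952] collar z 0.2044
0.035525444177967644 0.0
```

Released without a jerk. I'll open fully and retreat upward.

```bash
python3 -m crank '[{"dx":0,"dy":0,"dz":0,"wx":0,"wy":0,"wz":0,"grip":0.45},{"dx":0,"dy":0,"dz":0,"wx":0,"wy":0,"wz":0,"grip":0.25},{"dx":0,"dy":0,"dz":0,"wx":0,"wy":0,"wz":0,"grip":0.1},{"dx":0,"dy":0,"dz":0,"wx":0,"wy":0,"wz":0,"grip":0.1},{"dx":0,"dy":0,"dz":0,"wx":0,"wy":0,"wz":0,"grip":0.1},{"dx":0,"dy":0,"dz":-0.1,"wx":0,"wy":0,"wz":0,"grip":0.1},{"dx":0,"dy":0,"dz":-0.2,"wx":0,"wy":0,"wz":0,"grip":0.1},{"dx":0,"dy":0,"dz":-0.2,"wx":0,"wy":0,"wz":0,"grip":0.1},{"dx":0,"dy":0,"dz":-0.15,"wx":0,"wy":0,"wz":0,"grip":0.1},{"dx":0,"dy":0,"dz":0,"wx":0,"wy":0,"wz":0,"grip":0.1},{"dx":0,"dy":0,"dz":0,"wx":0,"wy":0,"wz":0,"grip":0.1},{"dx":0,"dy":0,"dz":0,"wx":0,"wy":0,"wz":0,"grip":0.1}]'
python3 - <<'E'
from h import *
im=viewer.camera("wrist")[:,:,::-1]; b=viewer.camera("scene")[:,:,::-1]
cv2.imwrite("pics/vf.png",np.hstack([cv2.resize(im[100:400,170:470],(400,400)),cv2.resize(b[120:280,230:390],(400,400))]))
E
```

```text
t: 27.18
position: [0.6304, -0.0497, 0.4919]
orientation: [0.956, 0.292, -0.001, -0.0]
wrist_force: [0.1, -0.6, -0.4]
opening: 0.0772
grip_force: 0.0
```

View pics/vf.png

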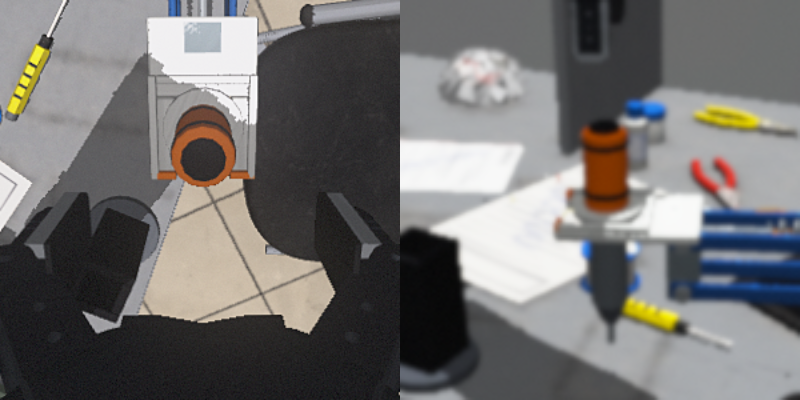

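The driver hangs upright in the fork with its collar inside the lips, and the gripper is well clear of it. Handing in.

```bash
python3 -c "
from rig import env
print(env.close_job())"
```

```text
the job is handed in; nothing more can be done
None
```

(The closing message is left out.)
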